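# Clamp a plaster cast against a stop felt inside the hood

### The job

Stand the white dental cast, teeth up, in the open bay of the grey slide clamp, then push it into the blue hood with the clamp's red grip until you feel it come up against the sprung stop hidden somewhere inside. Leave the cast held there between the pusher and the springy stop: plaster is brittle, so stop as soon as you feel the spring and do not drive it to its hard end. Leave everything else on the bench where it is.

Things in the scene. Friction and masses are not known exactly. Their poses are not given: they have to be found in the camera images.
- cast: the white plaster dental cast, loose: a square base 48 x 48 mm, 36 mm high, with a horseshoe of teeth on top up to 45 mm; about 0.2 kg. Origin: centre of its underside, z up through the teeth, x and y along the base's sides. It may stand in the bay any way round, square to the clamp. Grip it by the base.
- clamp: the slide clamp, fixed to the bench: a grey bed 14 mm thick, 500 mm long (y -285 to +215), x -50 to +100. Origin: on the bench under the line of the slide; z up, +y is the way the slide pushes. From -y to +y: slideways with the red grip, open bay, blue hood. From here on, 'clamp axes' means these axes.
- mouth (a point): middle of the hood's mouth, on the bed, clamp axes (60 mm past the bay's middle). The opaque blue hood is a tunnel running 170 mm on from here, x -40 to +40, its top 76 mm above the bench, closed all round but for the mouth (66 mm wide, 56 mm high, floor rails 55 mm apart).
- hood_end (a point): middle of the hood's closed far end, on the bed, clamp axes. Between the mouth and here, at an unseen depth that differs each time, is the sprung stop: it meets the cast only once the whole cast is inside, starts to yield at about 6 N, yields for 10 mm up to about 11 N, and is then hard.
- shield (a point): middle of the front (-x) edge of the clear dust shield's underside, 148 mm above the bench, clamp axes. The 6 mm plate reaches 101 mm to +x and 102 mm to either side in y, over the grip's run, on two posts at the back: the grip cannot be reached from straight above, only with the tool leaning back to -x, some 35 to 45 degrees from vertical.
- bay (a point): middle of the open bay, on the bed's upper surface (14 mm above the bench), clamp axes. The bay is free from y -55 (or the pusher, if nearer) to +60 at the hood's mouth; rails 8 mm high and 70 mm apart (x -35 to +35) guide the cast and narrow to 55 mm at the mouth.
- grip (a point): middle of the red grip on the slide, at the height to pinch it, 62 mm above the bench; clamp axes. The grip is 24 mm in x, 16 mm in y, from 36 to 76 mm above the bench, on a 50 x 50 mm aluminium carriage whose top is 36 mm above the bench. Pinch it across y. It stands 140 mm behind (-y) the pusher's face.
- pusher: the slide of the clamp, with its steel pusher plate in front: the plate is 44 mm wide in x, 17 to 43 mm above the bench. Origin: at bench height under the middle of the plate's face (which meets the cast), clamp axes. It slides along the clamp's y only: its y in the clamp runs from -100 mm (drawn back) to +150 mm. It moves with about 8 N of friction and stays where it is left.
- yellow_cast: bystander: a yellow cast of the same shape, 48 x 48 x 45 mm, not to be used. Origin: centre of its underside.
- bowl: bystander: green mixing bowl, 110 mm across, 60 mm high. Origin: centre of its underside.
- jar: bystander: white jar with a blue cap, 64 mm across, 85 mm high. Origin: centre of its underside.
- spatula: bystander: spatula lying flat, 150 mm long along its x. Origin: near its middle, on the bench.
- burs: bystander: flat red case 50 x 75 x 30 mm. Origin: centre of its underside.
- wax_pot: bystander: small amber pot with a black cap, 52 mm across, 50 mm high. Origin: centre of its underside.
- brush: bystander: brush lying flat, 150 mm long along its x. Origin: near its middle, on the bench.
There are look-alikes about, which are no part of the job. What is shaped like the cast but purple is not meant.

How it is judged:
On the way, in this order (a step that is already met when the one before it is completed fails the run):
1. the white cast stands upright on the bed in the open bay, between the rails, let go (x of cast in the frame of bay between -0.014 and 0.014 m and y of cast in the frame of bay between -0.045 and 0.05 m and z of cast in the frame of bay below 0.004 m and angle between cast's own z axis and vertical below 0.12 rad and contact force between the fingers and cast below 0.2 N), for 0.2 s.
2. the pusher presses the cast, wholly inside the hood, against the sprung stop (more than 5 N between pusher and cast) (y of cast in the frame of bay between 0.08 and 0.19 m and x of cast in the frame of bay between -0.008 and 0.008 m and contact force between pusher and cast above 5 N and angle between cast's own z axis and vertical below 0.12 rad), for 0.2 s.
At the end, for the whole second after the job is handed in: The white cast stands upright (within 0.12 rad) and at rest on the bed wholly inside the hood (its origin 80 to 190 mm past the bay's middle along the travel, within 8 mm of the slide line), held between the pusher and the sprung stop with more than 2.5 N on the pusher, and the slide is still (y of cast in the frame of bay between 0.08 and 0.19 m and x of cast in the frame of bay between -0.008 and 0.008 m and contact force between pusher and cast above 2.5 N and angle between cast's own z axis and vertical below 0.12 rad and z of cast in the frame of bay below 0.004 m and linear speed of each of cast, pusher below 0.01 m/s); the robot touches nothing.
It fails at once if the cast is squeezed by the pusher with more than 30 N (the stop driven to its hard end) (contact force between pusher and cast above 30 N).
It fails at once if a bystander (yellow cast, bowl, jar, spatula, red case, amber pot or brush) is moved by more than 30 mm (distance of any of yellow_cast, bowl, jar, spatula, burs, wax_pot, brush from where it was at the start of the episode above 0.03 m).
It also fails if it takes over 64 s, if anything falls off the work surface, if the arm or the gripper's body presses on something with over 40 N, if the wrist force passes 120 N, or if a joint passes its speed limit or range.

### The arm

A 6-joint arm with a two-finger parallel gripper is mounted at the origin on the work surface. World frame = base frame: x ahead of the robot, y to its left, z up, the work surface at z = 0. Lengths are in m, angles in rad, forces in N, time in s.
With the tool pointing down it reaches from about 0.375 to 0.75 m from the base axis. Payload 9 kg.
Tool frame: the origin (TCP) lies at the very end of the fingers, on their centre line; the grasp point (between the pads) lies 19 mm behind it; z points along the fingers, y is the line along which they close (so a half turn about z gives the same grasp; the last joint's range is limited). The gripper opens to 85 mm and grips with 20 to 120 N. Pads are 22 mm wide; open, the fingers measure 114 mm over their backs; the gripper's body (76 mm by 85 mm) begins 54 mm behind the grasp point. The pads swing forward as they close: fully open they stand 13 mm farther back than shut.
Start: joints at [1.104, 0.104, 0.097, 1.564, 0, 1.353], TCP at [0.148, 0.582, 0.231] pointing down, gripper open.
Joint ranges: [-2.99, 2.99], [-0.84, 1.86], [-1.1, 1.16], [-1.84, 2.11], [-1.51, 1.56], [-3.14, 3.14]. Speed limits (rad/s): [2.22, 2.22, 2.57, 3.14, 3.14, 3.14].

### API

Orientations are given as a unit quaternion [w, x, y, z].
In Python, from cell import readout, cams, robot, finder gives the robot as it stands.
- The arm moves only by the tool apply_moves, never from a script. Its argument "moves" is a list that holds one entry, the list of rows, each a list of 7 numbers: the shift along the tool's x, y, z each as a share of 0.05 m, from -1 to 1, then the turn, a rotation vector about the tool's x, y, z each as a share of 120 degrees, from -1 to 1, then the opening, from -1 (shut) to 1 (fully open). In form: [[[dx, dy, dz, wx, wy, wz, gripper], ...]]. A call has 1 to 5 rows; each row shifts and turns the commanded pose from where the row before left it, along the tool's axes as they then stand; what a row does not reach is not made up. A row lasts 1/10 s, in which the tool goes at most 50 mm and 8.59 degrees, less where a joint would pass 70% of its speed; a pose out of reach is approached as far as the arm can. A call with a number of a shift or a turn outside -1 to 1 is refused whole. A call with a gripper value outside its range is refused whole. The fingers move at their own pace and stop on an object; "newtons" is the grip in N (left out, the last holds). Time passes only in rows, so rows that do not move let the fingers close. It gives the time, the measured TCP pose, the force, the opening and the grip force at its end, in the units of the state.
- readout.read_state(): the state, without advancing time (a new reading comes with each control period).
- cams.grab_frame(name): name is "scene" or "top"; returns the picture (480x640x3 uint8, red, green, blue); there is no depth.
- cams.get_calibration(name): a dict with "camera_matrix" (3x3 intrinsics, pixels), "rvec" (rotation vector, rad) and "tvec" (3), from world to camera coordinates, as OpenCV has them. Camera axes: x right, y down, z forward; pixel columns grow to the right and rows downward; lengths in m; the calibration is good to about 2 mm. A picture is of the moment at which its call begins. get_calibration takes no time and is no camera call.
- robot.sign_off(): hands the job in; it is judged then, once.
Trained networks look in the newest picture that a camera, given by its name, has taken for a name from the list of things; names that differ only in an ending like _2 or _b are one class to them, and where a whole thing is asked for, a point or a joint stands for the part that bears it (a point fixed in the world has none). Each returns a list of dicts, best first, with "confidence" (0 to 1); they miss things now and then, are a little off and sometimes report something else, mostly with a low value. They report only what shows in the picture. A call takes as long as a camera call. They do not tell look-alikes from the thing itself.
- finder.find_in(camera, target): "location" ([x, y, z] in m, in world coordinates, good to about 4 mm: the middle of the surface that is visible of it).
The state is a dict: "time": time; "joint_positions": joint angles; "joint_vel": joint speeds; "tau": joint torques, N m; "eef_pos": TCP position; "orientation": TCP orientation; "contact_force": force on the tool from outside, world axes, zero at the start; "moment": the same for the moment, N m; "grip_width": finger opening in m; "grasp_force": force on a finger pad.
Only numpy, scipy, OpenCV 4.12 (cv2) and the standard library are available. Lean on these libraries where they do the work, as an engineer would, in place of code of your own. Each camera call takes 0.05 s, during which the arm holds its last target. There are 200 camera calls.

## Working session

There is one attempt and no reset: what is moved stays moved. The work goes in short steps, Python scripts to look and compute and a tool call to move; the robot and the scene stay as the last step left them, time stands still between calls to the robot, and variables do not carry over. Pictures are saved under pics/ and viewed, at most 10 in all, crops included, and the job is handed in when it is done.

Besides the shell and the picture viewer there is one more tool, called as name([rows], argument=value, ...), one row to a line, values as JSON. apply_moves: Moves the arm, as the interface text tells. Shift numbers are shares of 0.05 m and turn numbers shares of 120 degrees, none past 1 either way. Its arguments: {"type":"object","properties":{"moves":{"type":"array","items":{"type":"array","items":{"type":"array","items":{"type":"number"}}}},"newtons":{"type":"number"}},"required":["moves"]}

```bash
ls; mkdir -p pics; cat > h.py <<'E'
import numpy as np, cv2
from cell import readout, cams, robot, finder
def snap(c,n):
    im=cams.grab_frame(c); cv2.imwrite(f'pics/{n}.png',im[:,:,::-1]); return im
def proj(c,P):
    k=cams.get_calibration(c)
    return cv2.projectPoints(np.array(P,float).reshape(-1,3),np.array(k['rvec']),np.array(k['tvec']),np.array(k['camera_matrix']),None)[0].reshape(-1,2)
def ray(c,uv):
    k=cams.get_calibration(c);R=cv2.Rodrigues(np.array(k['rvec'],float))[0];t=np.array(k['tvec'],float).ravel()
    d=R.T@np.linalg.inv(k['camera_matrix'])@np.array([uv[0],uv[1],1.]);return -R.T@t,d
def atz(c,uv,z):
    o,d=ray(c,uv);return o+d*(z-o[2])/d[2]
def tri(uv1,uv2,c1='scene',c2='top'):
    A=np.zeros((3,3));b=np.zeros(3)
    for c,uv in((c1,uv1),(c2,uv2)):
        o,d=ray(c,uv);d=d/np.linalg.norm(d);M=np.eye(3)-np.outer(d,d);A+=M;b+=M@o
    return np.linalg.solve(A,b)
E
python3 - <<'E'
from h import *
np.set_printoptions(precision=4,suppress=True)
for c in('scene','top'):
    snap(c,c+'0'); 
    k=cams.get_calibration(c);print(c,ray(c,(320,240)))
    for t in ['cast','clamp','mouth','hood_end','shield','bay','grip','pusher','yellow_cast']:
        for r in finder.find_in(c,t)[:3]: print(c,t,np.array(r['location']),round(r['confidence'],2),proj(c,r['location'])[0].round())
print(readout.read_state())
E
```

```text
pics
scene (array([1.4267, 0.5277, 0.9199]), array([-0.7018, -0.3853, -0.5992]))
scene cast [0.422  0.1079 0.0383] 0.87 [365. 262.]
scene cast [0.5155 0.056  0.0346] 0.85 [330. 278.]
scene cast [0.3933 0.2018 0.0338] 0.8 [404. 268.]
scene clamp [0.6218 0.3767 0.0582] 0.31 [442. 346.]
scene mouth [ 0.6654 -0.0275  0.0394] 0.6 [269. 302.]
scene mouth [ 0.6291 -0.1453  0.03  ] 0.6 [237. 281.]
scene hood_end [ 0.6683 -0.0276  0.0398] 0.77 [268. 303.]
scene shield [ 0.6694 -0.0274  0.041 ] 0.83 [268. 303.]
scene bay [0.6221 0.3763 0.0565] 0.68 [442. 347.]
scene grip [ 0.6316 -0.1433  0.0389] 0.93 [237. 279.]
scene pusher [ 0.629  -0.145   0.0315] 0.58 [237. 280.]
scene yellow_cast [0.3978 0.3162 0.032 ] 0.72 [447. 284.]
scene yellow_cast [ 0.4168 -0.119   0.0046] 0.67 [291. 246.]
top (array([0.3696, 0.0229, 1.0819]), array([ 0.1044, -0.014 , -0.9946]))
top cast [0.4973 0.1686 0.0372] 0.92 [252. 231.]
top cast [0.4033 0.1055 0.037 ] 0.58 [277. 272.]
top cast [0.3784 0.1946 0.035 ] 0.57 [239. 281.]
top clamp [ 0.641  -0.0399  0.0418] 0.74 [342. 172.]
top mouth [ 0.6436 -0.0352  0.0436] 0.62
[... 411 characters left out ...]
242   0.0163] 0.51 [425. 305.]
top yellow_cast [0.3805 0.3111 0.031 ] 0.68 [189. 280.]
top yellow_cast [ 0.6398 -0.0345  0.0434] 0.54 [339. 173.]
top yellow_cast [ 0.62   -0.1624  0.0375] 0.43 [393. 183.]
{'time': 1.0, 'joint_positions': array([1.1043, 0.1041, 0.0973, 1.5639, 0.    , 1.3531]), 'joint_vel': array([-0.0016,  0.0006,  0.0011, -0.    ,  0.0001,  0.0007]), 'tau': array([ -0.    , -55.6765,  50.378 ,   0.0007,  -0.0001,  -0.    ]), 'eef_pos': array([0.1477, 0.5816, 0.2313]), 'orientation': array([0.    , 0.1241, 0.9923, 0.0001]), 'contact_force': array([ 0.2017,  0.3183, -0.263 ]), 'moment': array([-0.012 ,  0.0193, -0.0582]), 'grasp_force': 0.0, 'grip_width': 0.08529730040835758}
```

View pics/scene0.png

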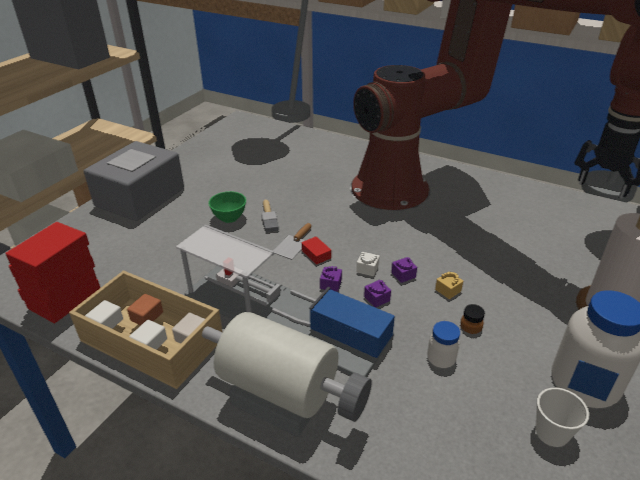

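View pics/top0.png

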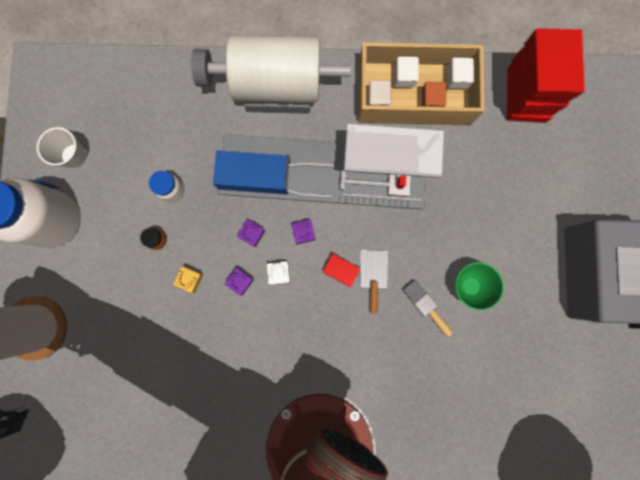

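The scene picture shows the white cast at (368,264) and the clamp running from about (230,275) to (370,330). In the top picture the white cast is at (278,272), the hood at (215-288,150-192), the shield at (345-443,125-175) and the red grip at (402,182). I'll zoom in next.

```bash
python3 - <<'E'
import cv2
a=cv2.imread('pics/top0.png')[120:290,205:455];cv2.imwrite('pics/topc.png',cv2.resize(a,None,fx=3.2,fy=3.2,interpolation=3))
a=cv2.imread('pics/scene0.png')[215:375,170:420];cv2.imwrite('pics/scenec.png',cv2.resize(a,None,fx=3.2,fy=3.2,interpolation=3))
E
```

```text
(no output)
```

View pics/topc.png

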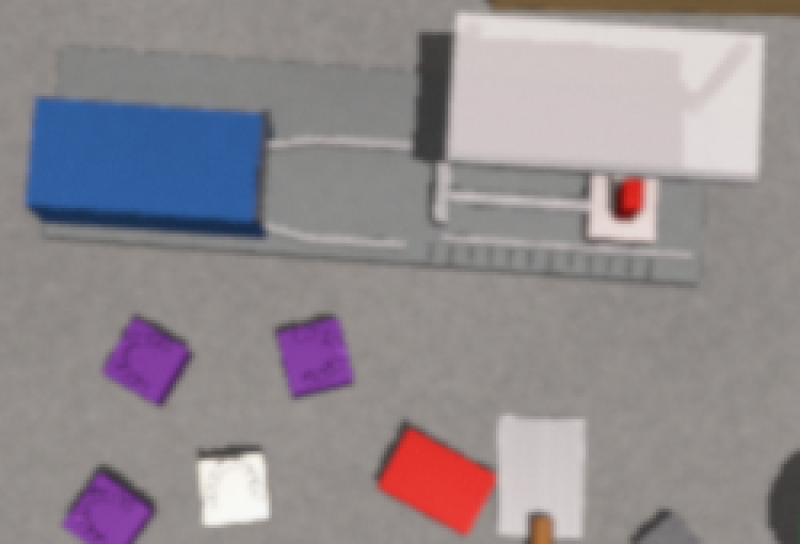

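View pics/scenec.png

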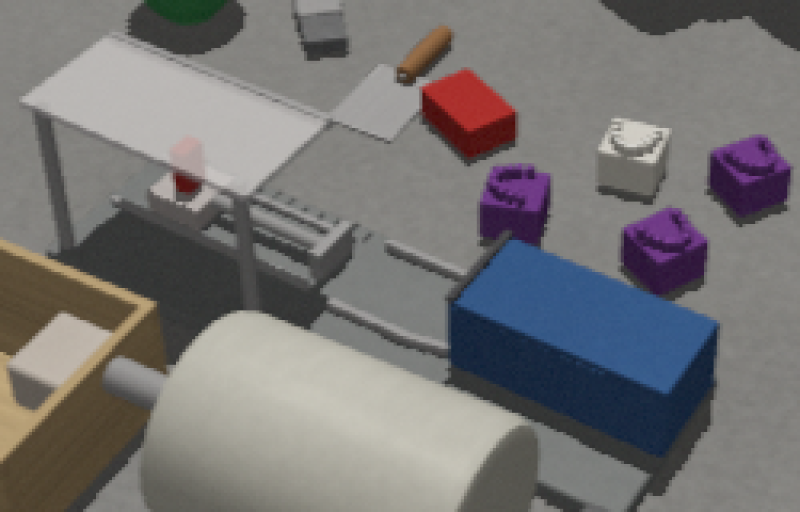

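The crops show the geometry clearly: hood top corners, bed corners, pusher at crop (440,190) and grip at (628,197). The white cast is nearly square to the world axes. I'll fit the clamp and cast poses from both views.

```bash
cat > fit.py <<'E'
from h import *
from scipy.optimize import least_squares
T=lambda x,y:(205+x/3.2,120+y/3.2); S=lambda x,y:(170+x/3.2,215+y/3.2)
def w(p,P): c,s=np.cos(p[2]),np.sin(p[2]); return [p[0]+c*P[0]-s*P[1],p[1]+s*P[0]+c*P[1],P[2]]
def obs(p,full=0):
    h=p[3]; L=[]
    B=[('top',T(42,238),(-.05,.215,.014)),('top',T(697,285),(-.05,-.285,.014)),('top',T(62,47),(.10,.215,.014)),
     ('scene',S(640,508),(.1,.215,.014))]
    H=[('top',T(35,97),(.04,h+.17,.076)),('top',T(268,112),(.04,h,.076)),('top',T(262,222),(-.04,h,.076)),('top',T(28,207),(-.04,h+.17,.076)),
     ('scene',S(510,237),(-.04,h,.076)),('scene',S(718,323),(-.04,h+.17,.076)),('scene',S(668,393),(.04,h+.17,.076)),('scene',S(452,305),(.04,h,.076))]
    return np.array([proj(c,w(p,P))[0]-uv for c,uv,P in B+H])
r=least_squares(lambda p:obs(p).ravel(),[.63,.1,0,.06],loss='soft_l1');p=r.x
np.set_printoptions(precision=4,suppress=True)
if __name__=='__main__':
    print('clamp',p,'\n',obs(p).round(1))
    q=least_squares(lambda q:np.ravel([proj('top',w(q,(a,b,.036)))[0]-T(*uv) for a,b,uv in[(.024,.024,(197,452)),(.024,-.024,(267,448)),(-.024,-.024,(270,521)),(-.024,.024,(202,525))]]+
     [proj('scene',w(q,P))[0]-S(*uv) for P,uv in[((.024,-.024,.036),(600,147)),((.024,.024,.036),(658,163)),((.024,-.024,.0),(600,186)),((.024,.024,0),(655,198)),((-.024,.024,.036),(670,127))]]),[.4,.1,0])
    print('cast',q.x,'res',q.fun.round(1))
    print('tri cast',tri(S(635,140),T(234,486)))
    def inv(P): c,s=np.cos(p[2]),np.sin(p[2]);d=np.array(P)[:2]-p[:2];return c*d[0]+s*d[1],-s*d[0]+c*d[1]
    g=tri(S(187,145),T(632,182));print('griptop',g,inv(g)); 
    for uv in[T(436,222),T(449,222)]: g=atz('top',uv,.043);print('plate near corner',g,inv(g))
    g=atz('top',T(628,197),.066);print('grip',inv(g))
    for a,b in((T(446,160),S(325,122)),(T(758,179),S(115,37))): g=tri(b,a);print('shield front corners',g,inv(g))
    print('bay',w(p,(0,p[3]-.06,.014)))
E
python3 fit.py
```

```text
clamp [ 0.6269  0.0409 -0.0487  0.0459] 
 [[-0.6 -0.1]
 [ 1.2 -0.3]
 [-1.2 -0.4]
 [-6.5  2.3]
 [-0.9  0. ]
 [-0.1  0.4]
 [-0.9  0.2]
 [-2.  -0.3]
 [-1.3 -2. ]
 [ 0.6 -2. ]
 [-0.2 -0.7]
 [-1.6 -2.5]]
cast [0.4015 0.1065 0.1332] res [-0.8  2.  -2.2  1.  -1.  -1.3 -0.3 -0.2 -1.1  0.6 -1.3 -0.2 -1.6 -0.8
 -1.1 -0.3  0.2  0.1]
tri cast [0.402  0.1059 0.0342]
griptop [ 0.6221 -0.1736  0.0795] (np.float64(0.005672409093053369), np.float64(-0.21447553315104992))
plate near corner [ 0.5997 -0.0394  0.043 ] (np.float64(-0.0232734120390808), np.float64(-0.0815054749764574))
plate near corner [ 0.5999 -0.0489  0.043 ] (np.float64(-0.02259715602636108), np.float64(-0.09105165861013406))
grip (np.float64(-0.0003418051976612248), np.float64(-0.2173007642155079))
shield front corners [ 0.6192 -0.0404  0.1483] (np.float64(-0.003771050181112308), np.float64(-0.08157145548153154))
shield front corners [ 0.6081 -0.2428  0.1491] (np.float64(-0.004999408918366236), np.float64(-0.28429212699329115))
bay [np.float64(0.6262348025943882), np.float64(0.026818895336279736), 0.014]
```

```bash
cat > plan.py <<'E'
from h import *
from scipy.spatial.transform import Rotation as Ro, Slerp
np.set_printoptions(precision=3,suppress=True)
def tool(yaw,lean=0): # y axis at yaw from world y, leaning: z=(sin lean,0,-cos lean) in yawed frame
    c,s=np.cos(lean),np.sin(lean)
    return Ro.from_euler('z',yaw)*Ro.from_matrix(np.array([[-c,0,s],[0,1,0],[-s,0,-c]]))
def plan(pos,R,n,p0=None,R0=None):
    st=readout.read_state()
    if p0 is None:
        p0=st['eef_pos'];q=st['orientation'];R0=Ro.from_quat([q[1],q[2],q[3],q[0]])
    pos=np.array(pos);rv=(R0.inv()*R).as_rotvec()
    print('shift',pos-p0,'turn deg',np.degrees(rv))
    for i in range(n):
        Rc=R0*Ro.from_rotvec(rv*i/n)
        print(np.round(np.r_[Rc.inv().apply((pos-p0)/n)/.05,np.degrees(rv)/n/120],3).tolist())
E
python3 -c "
from plan import *
plan([.4015,.1065,.14],tool(.1),12)"
```

```text
shift [ 0.254 -0.475 -0.091] turn deg [  0.006   0.001 -19.984]
[-0.605, -0.663, 0.152, 0.0, 0.0, -0.014]
[-0.585, -0.681, 0.152, 0.0, 0.0, -0.014]
[-0.565, -0.697, 0.152, 0.0, 0.0, -0.014]
[-0.545, -0.713, 0.152, 0.0, 0.0, -0.014]
[-0.524, -0.729, 0.152, 0.0, 0.0, -0.014]
[-0.502, -0.744, 0.152, 0.0, 0.0, -0.014]
[-0.481, -0.758, 0.152, 0.0, 0.0, -0.014]
[-0.458, -0.772, 0.152, 0.0, 0.0, -0.014]
[-0.436, -0.785, 0.152, 0.0, 0.0, -0.014]
[-0.413, -0.797, 0.152, 0.0, 0.0, -0.014]
[-0.389, -0.809, 0.152, 0.0, 0.0, -0.014]
[-0.366, -0.82, 0.152, 0.0, 0.0, -0.014]
```

apply_moves([
  [[-0.6, -0.66, 0.1, 0, 0, -0.014, 0.55], [-0.58, -0.68, 0.1, 0, 0, -0.014, 0.55], [-0.56, -0.7, 0.1, 0, 0, -0.014, 0.55], [-0.54, -0.71, 0.1, 0, 0, -0.014, 0.55], [-0.52, -0.73, 0.15, 0, 0, -0.014, 0.55]],
], newtons=40)

```text
time: 1.5
eef_pos: [0.253, 0.3827, 0.2039]
orientation: [0.0, 0.05, 0.999, 0.0]
contact_force: [0.8, -0.5, 0.8]
grip_width: 0.0665
grasp_force: 0.0
```

apply_moves([
  [[-0.5, -0.74, 0.15, 0, 0, -0.014, 0.55], [-0.48, -0.76, 0.15, 0, 0, -0.014, 0.55], [-0.46, -0.77, 0.15, 0, 0, -0.014, 0.55], [-0.44, -0.78, 0.15, 0, 0, -0.014, 0.55], [-0.41, -0.8, 0.15, 0, 0, -0.014, 0.55]],
])

```text
time: 2.0
eef_pos: [0.3592, 0.185, 0.1663]
orientation: [0.001, -0.023, 1.0, 0.0]
contact_force: [0.9, -0.0, 0.1]
grip_width: 0.0662
grasp_force: 0.0
```

apply_moves([
  [[-0.39, -0.81, 0.15, 0, 0, -0.014, 0.55], [-0.37, -0.82, 0.15, 0, 0, -0.014, 0.55], [0, 0, 0, 0, 0, 0, 0.55]],
])

```text
time: 2.3
eef_pos: [0.4028, 0.1033, 0.1504]
orientation: [-0.0, -0.049, 0.999, -0.0]
contact_force: [-0.8, 0.0, -0.2]
grip_width: 0.0661
grasp_force: 0.0
```

```bash
python3 -c "
from plan import *
print(readout.read_state())
plan([.4015,.1065,.05],tool(.1),2)
snap('top','t1');snap('scene','s1')
a=cv2.imread('pics/top0.png')
a=cv2.imread('pics/t1.png')[200:330,190:370];b=cv2.imread('pics/s1.png')[190:320,290:470]
cv2.imwrite('pics/c1.png',cv2.resize(np.hstack([a,b]),None,fx=2.2,fy=2.2,interpolation=3))"
```

```text
{'time': 2.3, 'joint_positions': array([-0.065, -0.485, -0.571,  1.484, -0.001, -0.163]), 'joint_vel': array([ 0.099, -0.021, -0.   ,  0.046,  0.027,  0.124]), 'tau': array([ -3.378, -26.151,  50.934,  -0.81 ,  -0.302,  -1.536]), 'eef_pos': array([0.403, 0.103, 0.15 ]), 'orientation': array([-0.   , -0.049,  0.999, -0.   ]), 'contact_force': array([-0.787,  0.024, -0.237]), 'moment': array([-0.012,  0.022, -0.042]), 'grasp_force': 0.0, 'grip_width': 0.06610008042248118}
shift [-0.001  0.003 -0.1  ] turn deg [-0.055 -0.012 -0.12 ]
[0.01, 0.034, 1.004, -0.0, -0.0, -0.0]
[0.01, 0.033, 1.004, -0.0, -0.0, -0.0]
```

View pics/c1.png

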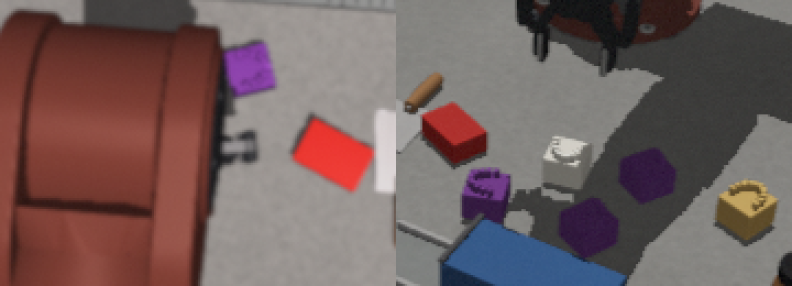

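The white cast is untouched and nothing stands in the way of the fingers, which hang above it out of the way. Going down to grasp.

apply_moves([
  [[0.02, 0.04, 0.8, 0, 0, 0, 0.55], [0, 0, 0.8, 0, 0, 0, 0.55], [0, 0, 0.8, 0, 0, 0, 0.55], [0, 0, 0.3, 0, 0, 0, 0.55], [0, 0, 0.16, 0, 0, 0, 0.55]],
])

```text
time: 2.9
eef_pos: [0.3985, 0.1108, 0.0068]
orientation: [-0.001, -0.053, 0.999, 0.0]
contact_force: [-0.4, -0.7, 0.7]
grip_width: 0.0663
grasp_force: 0.0
```

apply_moves([
  [[0, 0, 0, 0, 0, 0, 0.1], [0, 0, 0, 0, 0, 0, -0.2], [0, 0, 0, 0, 0, 0, -0.2], [0, 0, 0, 0, 0, 0, -0.2], [0, 0, 0, 0, 0, 0, -0.2]],
])

```text
time: 3.4
eef_pos: [0.4007, 0.1095, 0.0091]
orientation: [0.001, -0.052, 0.999, 0.0]
contact_force: [0.8, 0.9, 2.1]
grip_width: 0.0476
grasp_force: 43.5
```

apply_moves([
  [[0, 0, -0.4, 0, 0, 0, -0.2], [0, 0, -0.8, 0, 0, 0, -0.2], [0, 0, -0.8, 0, 0, 0, -0.2], [0, 0, -0.2, 0, 0, 0, -0.2], [0, 0, 0, 0, 0, 0, -0.2]],
])

```text
time: 3.9
eef_pos: [0.4014, 0.1093, 0.1199]
orientation: [0.002, -0.051, 0.999, -0.0]
contact_force: [0.1, -0.6, -3.1]
grip_width: 0.0474
grasp_force: 43.0
```

```bash
python3 -c "
from plan import *
s=readout.read_state();print(s['eef_pos'],s['grip_width'],s['contact_force'])
plan([.626,.022,.115],tool(-.0487),8)"
```

```text
[0.401 0.109 0.12 ] 0.04743675969288372 [ 0.054 -0.62  -3.091]
shift [ 0.225 -0.087 -0.005] turn deg [-0.009  0.189  8.687]
[-0.536, -0.275, 0.014, -0.0, 0.0, 0.009]
[-0.541, -0.265, 0.014, -0.0, 0.0, 0.009]
[-0.546, -0.254, 0.014, -0.0, 0.0, 0.009]
[-0.551, -0.244, 0.013, -0.0, 0.0, 0.009]
[-0.555, -0.233, 0.013, -0.0, 0.0, 0.009]
[-0.56, -0.223, 0.013, -0.0, 0.0, 0.009]
[-0.564, -0.212, 0.013, -0.0, 0.0, 0.009]
[-0.568, -0.201, 0.012, -0.0, 0.0, 0.009]
```

apply_moves([
  [[-0.54, -0.275, 0, 0, 0, 0.009, -0.2], [-0.54, -0.265, 0, 0, 0, 0.009, -0.2], [-0.545, -0.255, 0, 0, 0, 0.009, -0.2], [-0.55, -0.245, 0, 0, 0, 0.009, -0.2], [-0.555, -0.235, 0, 0, 0, 0.009, -0.2]],
])

```text
time: 4.4
eef_pos: [0.5404, 0.0543, 0.1155]
orientation: [-0.002, -0.004, 1.0, 0.0]
contact_force: [0.3, 0.1, -2.1]
grip_width: 0.0474
grasp_force: 42.8
```

apply_moves([
  [[-0.56, -0.22, 0, 0, 0, 0.009, -0.2], [-0.565, -0.21, 0, 0, 0, 0.009, -0.2], [-0.57, -0.2, 0, 0, 0, 0.009, -0.2], [0, 0, 0, 0, 0, 0, -0.2], [0, 0, 0, 0, 0, 0, -0.2]],
])

```text
time: 4.9
eef_pos: [0.6238, 0.0223, 0.1154]
orientation: [-0.002, 0.024, 1.0, 0.0]
contact_force: [-0.5, -0.4, -2.3]
grip_width: 0.0473
grasp_force: 42.8
```

```bash
python3 -c "
from plan import *
s=readout.read_state();print(s['eef_pos'],s['grip_width'],s['contact_force'])
plan([.626,.022,.03],tool(-.0487),4)
snap('scene','s2');b=cv2.imread('pics/s2.png')[190:390,200:440]
cv2.imwrite('pics/c2.png',cv2.resize(b,None,fx=3,fy=3,interpolation=3))"
```

```text
[0.624 0.022 0.115] 0.0473480253232048 [-0.482 -0.371 -2.303]
shift [ 0.002 -0.    -0.085] turn deg [ 0.039 -0.238  0.033]
[-0.013, -0.001, 0.427, 0.0, -0.0, 0.0]
[-0.012, -0.001, 0.427, 0.0, -0.0, 0.0]
[-0.012, -0.001, 0.427, 0.0, -0.0, 0.0]
[-0.012, -0.001, 0.427, 0.0, -0.0, 0.0]
```

View pics/c2.png

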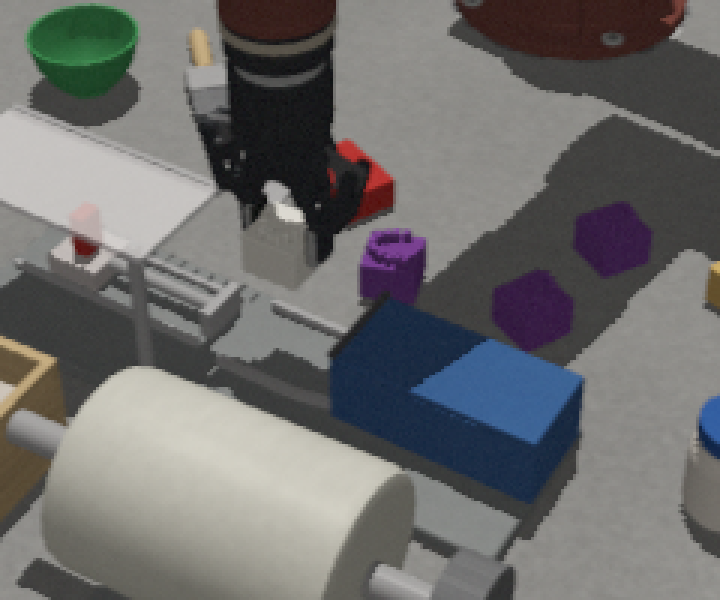

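The cast hangs upright above the bay at crop (280,245). The shield corner at (210,190) is near the gripper, so I'll shift 8 mm towards the hood and then lower.

apply_moves([
  [[-0.03, 0.16, 0.2, 0, 0, 0, -0.2], [0, 0, 0.5, 0, 0, 0, -0.2], [0, 0, 0.5, 0, 0, 0, -0.2], [0, 0, 0.4, 0, 0, 0, -0.2], [0, 0, 0, 0, 0, 0, -0.2]],
])

```text
time: 5.45
eef_pos: [0.6236, 0.0316, 0.0343]
orientation: [-0.003, 0.023, 1.0, 0.001]
contact_force: [-1.1, -0.3, -3.1]
grip_width: 0.0475
grasp_force: 42.7
```

apply_moves([
  [[-0.04, 0, 0.1, 0, 0, 0, -0.2], [0, 0, 0.06, 0, 0, 0, -0.2], [0, 0, 0, 0, 0, 0, -0.2]],
])

```text
time: 5.75
eef_pos: [0.6293, 0.0302, 0.0309]
orientation: [0.001, 0.024, 1.0, -0.0]
contact_force: [0.0, 0.0, -2.0]
grip_width: 0.0475
grasp_force: 42.8
```

apply_moves([
  [[0, 0, 0.04, 0, 0, 0, -0.2], [0, 0, 0, 0, 0, 0, -0.2]],
])

```text
time: 5.95
eef_pos: [0.629, 0.0301, 0.0286]
orientation: [0.0, 0.024, 1.0, -0.0]
contact_force: [-0.9, -0.3, -2.6]
grip_width: 0.0474
grasp_force: 42.8
```

apply_moves([
  [[0.04, 0, 0.04, 0, 0, 0, -0.2], [0, 0, 0.04, 0, 0, 0, -0.2], [0, 0, 0, 0, 0, 0, -0.2]],
])

```text
time: 6.25
eef_pos: [0.6265, 0.0302, 0.0239]
orientation: [-0.0, 0.024, 1.0, 0.0]
contact_force: [0.3, 0.3, -2.5]
grip_width: 0.047
grasp_force: 42.8
```

apply_moves([
  [[0, 0, 0.03, 0, 0, 0, -0.2], [0, 0, 0, 0, 0, 0, -0.2]],
])

```text
time: 6.45
eef_pos: [0.627, 0.0302, 0.0231]
orientation: [0.0, 0.024, 1.0, -0.0]
contact_force: [-0.7, 0.0, 1.5]
grip_width: 0.0471
grasp_force: 43.4
```

The cast is on the bed, so I'll release it and rise.

apply_moves([
  [[0, 0, 0, 0, 0, 0, 0.4], [0, 0, 0, 0, 0, 0, 0.4], [0, 0, 0, 0, 0, 0, 0.4], [0, 0, 0, 0, 0, 0, 0.4]],
])

```text
time: 6.85
eef_pos: [0.6281, 0.0274, 0.0243]
orientation: [0.001, 0.025, 1.0, -0.002]
contact_force: [-2.2, -12.5, 6.5]
grip_width: 0.0597
grasp_force: 3.3
```

apply_moves([
  [[0, 0, -0.3, 0, 0, 0, 0.4], [0, 0, -0.6, 0, 0, 0, 0.4], [0, 0, -0.8, 0, 0, 0, 0.4], [0.5, 0, -0.8, 0, 0, 0, 0.4], [1, 0, -0.8, 0, 0, 0, 0.4]],
])

```text
time: 7.35
eef_pos: [0.5638, 0.0331, 0.1822]
orientation: [0.002, 0.024, 1.0, -0.0]
contact_force: [0.4, 0.2, 1.3]
grip_width: 0.0596
grasp_force: 0.0
```

apply_moves([
  [[1, 0, 0, 0, 0, 0, 0.4], [1, 0, 0, 0, 0, 0, 0.4], [0.6, 0, 0, 0, 0, 0, 0.4], [0, 0, 0, 0, 0, 0, 0.4]],
])

```text
time: 7.75
eef_pos: [0.4314, 0.0401, 0.1803]
orientation: [0.001, 0.024, 1.0, 0.0]
contact_force: [0.2, -0.5, -0.3]
grip_width: 0.06
grasp_force: 0.0
```

```bash
cat > look.py <<'E'
from plan import *
import sys
n=sys.argv[1]
print(readout.read_state())
a=snap('top','t'+n)[110:240,200:440][:,:,::-1];b=snap('scene','s'+n)[190:370,190:430][:,:,::-1]
f=lambda i:cv2.resize(i,None,fx=2.45,fy=2.45 if 1 else 1,interpolation=3)
cv2.imwrite(f'pics/c{n}.png',cv2.resize(np.vstack([a,b]),(460,594),interpolation=3) if 0 else np.vstack([cv2.resize(a,None,fx=1.9,fy=1.9,interpolation=3),cv2.resize(b,None,fx=1.9,fy=1.9,interpolation=3)]))
E
python3 look.py 3
```

```text
{'time': 7.75, 'joint_positions': array([-0.211, -0.426, -0.474,  1.521,  0.   , -0.164]), 'joint_vel': array([ 0.   ,  0.094,  0.079, -0.059,  0.003,  0.01 ]), 'tau': array([  0.26 , -31.995,  48.257,   1.045,  -0.053,  -0.133]), 'eef_pos': array([0.431, 0.04 , 0.18 ]), 'orientation': array([0.001, 0.024, 1.   , 0.   ]), 'contact_force': array([ 0.17 , -0.475, -0.268]), 'moment': array([-0.009,  0.004, -0.01 ]), 'grasp_force': 0.0, 'grip_width': 0.05999939632658366}
```

View pics/c3.png

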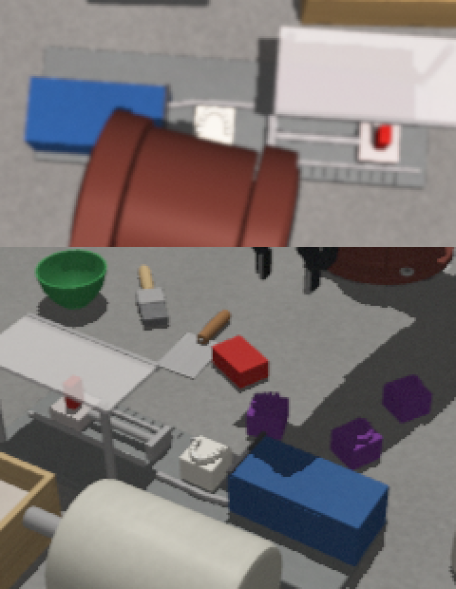

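The cast stands upright in the bay at top-crop (215,122) and scene-crop (205,460). The pusher is behind it at (270,128). I'll measure its pose in the clamp.

```bash
cat > meas.py <<'E'
from fit import *
c0,s0=np.cos(p[2]),np.sin(p[2])
def inv(P): d=np.array(P)[:2]-p[:2];return np.array([c0*d[0]+s0*d[1],-s0*d[0]+c0*d[1]-(p[3]-.06)])
if __name__=='__main__':
    t=lambda x,y:(200+x/1.9,110+y/1.9); s=lambda x,y:(190+x/1.9,190+(y-247)/1.9)
    for uv in[(195,105),(235,108),(194,138)]: print('cast top corners in bay',inv(atz('top',t(*uv),.050)))
    for n in('cast',):
        for c in('top','scene'):
            for r in finder.find_in(c,n):
                print(c,np.array(r['location']),r['confidence'],inv(r['location']))
    print('grip',inv(tri(s(72,380),t(386,130))), 'grip world for bay y -.202',w(p,(0,-.202+p[3]-.06,.062)))
    g=finder.find_in('top','grip');print([ (inv(x['location']),x['confidence']) for x in g])
E
python3 meas.py
```

```text
cast top corners in bay [0.0263 0.0273]
cast top corners in bay [ 0.0261 -0.0224]
cast top corners in bay [-0.0153  0.0255]
top [0.6342 0.0288 0.0461] 0.69 [0.0079 0.0024]
scene [0.6432 0.0359 0.0493] 0.96 [0.0165 0.0099]
scene [0.5099 0.1768 0.0304] 0.95 [-0.1235  0.1441]
scene [0.5159 0.0544 0.0346] 0.92 [-0.1115  0.0222]
grip [ 0.0032 -0.2032] grip world for bay y -.202 [np.float64(0.6163975823653342), np.float64(-0.17494143054114616), 0.062]
[(array([ 0.0007, -0.1864]), 0.56)]
```

```bash
python3 -c "
from plan import *
R=tool(-.0487,np.radians(40)); z=R.apply([0,0,1]); print(z)
G=np.array([.6164,-.175,.064])+.019*z
print('final TCP',G)
plan(G-.14*z,R,7)"
```

```text
[ 0.642 -0.031 -0.766]
final TCP [ 0.629 -0.176  0.049]
shift [ 0.104 -0.211 -0.023] turn deg [  0.028 -39.969   0.05 ]
[-0.326, -0.587, 0.065, 0.0, -0.048, 0.0]
[-0.318, -0.587, 0.097, 0.0, -0.048, 0.0]
[-0.307, -0.587, 0.128, 0.0, -0.048, 0.0]
[-0.293, -0.587, 0.158, 0.0, -0.048, 0.0]
[-0.276, -0.587, 0.187, 0.0, -0.048, 0.0]
[-0.256, -0.587, 0.213, 0.0, -0.048, 0.0]
[-0.233, -0.586, 0.238, 0.0, -0.048, 0.0]
```

apply_moves([
  [[-0.325, -0.59, 0.06, 0, -0.048, 0, 0.2], [-0.32, -0.59, 0.1, 0, -0.048, 0, 0.2], [-0.31, -0.59, 0.13, 0, -0.048, 0, 0.2], [-0.29, -0.59, 0.16, 0, -0.048, 0, 0.2], [-0.275, -0.59, 0.19, 0, -0.048, 0, 0.2]],
])

```text
time: 8.5
eef_pos: [0.5115, -0.114, 0.1634]
orientation: [0.249, 0.023, 0.968, -0.006]
contact_force: [-0.0, -2.6, 11.9]
grip_width: 0.0516
grasp_force: 0.0
```

apply_moves([
  [[-0.255, -0.59, 0.21, 0, -0.048, 0, 0.2], [-0.235, -0.59, 0.24, 0, -0.048, 0, 0.2], [0, 0, 0, 0, 0, 0, 0.2], [0, 0, 0, 0, 0, 0, 0.2]],
])

```text
time: 8.9
eef_pos: [0.5491, -0.1784, 0.1555]
orientation: [0.338, 0.023, 0.941, -0.004]
contact_force: [0.4, 0.2, -0.5]
grip_width: 0.0512
grasp_force: 0.0
```

```bash
python3 -c "
from plan import *
R=tool(-.0487,np.radians(40)); z=R.apply([0,0,1])
s=readout.read_state();print(s['eef_pos'],s['grip_width'],s['joint_positions'])
plan(np.array([.6164,-.175,.064])+.019*z-.05*z,R,3)"
```

```text
[ 0.549 -0.178  0.155] 0.05116061154622767 [-0.782 -0.838 -0.945  0.919  0.446 -0.608]
shift [ 0.047  0.004 -0.068] turn deg [ 0.429 -0.48  -0.119]
[0.045, 0.04, 0.549, 0.001, -0.001, -0.0]
[0.047, 0.042, 0.548, 0.001, -0.001, -0.0]
[0.048, 0.043, 0.548, 0.001, -0.001, -0.0]
```

apply_moves([
  [[0.05, 0.04, 0.5, 0, 0, 0, 0.2], [0.05, 0.04, 0.5, 0, 0, 0, 0.2], [0.04, 0.04, 0.5, 0, 0, 0, 0.2], [0, 0, 0, 0, 0, 0, 0.2], [0, 0, 0, 0, 0, 0, 0.2]],
])

```text
time: 9.4
eef_pos: [0.5925, -0.1723, 0.0944]
orientation: [0.338, 0.021, 0.941, -0.004]
contact_force: [-0.2, -0.0, -0.4]
grip_width: 0.0511
grasp_force: 0.0
```

```bash
python3 look.py 4; python3 -c "
from plan import *
R=tool(-.0487,np.radians(40)); z=R.apply([0,0,1])
plan(np.array([.6164,-.175,.064])+.019*z,R,3)"
```

```text
{'time': 9.4, 'joint_positions': array([-0.698, -0.642, -0.947,  0.689,  0.403, -0.532]), 'joint_vel': array([-0.02 , -0.036,  0.007,  0.001,  0.006, -0.003]), 'tau': array([  0.438, -22.723,  53.886,  -6.103,   1.17 ,   0.059]), 'eef_pos': array([ 0.592, -0.172,  0.094]), 'orientation': array([ 0.338,  0.021,  0.941, -0.004]), 'contact_force': array([-0.223, -0.046, -0.376]), 'moment': array([0.005, 0.595, 0.02 ]), 'grasp_force': 0.0, 'grip_width': 0.051102060169003226}
shift [ 0.036 -0.002 -0.047] turn deg [ 0.405 -0.281  0.082]
[0.015, -0.005, 0.391, 0.001, -0.001, 0.0]
[0.015, -0.004, 0.391, 0.001, -0.001, 0.0]
[0.016, -0.003, 0.391, 0.001, -0.001, 0.0]
```

View pics/c4.png

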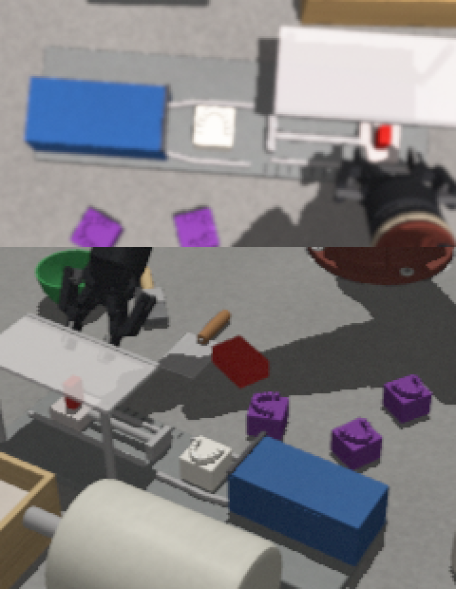

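The cast stands square in the middle of the bay at top-crop (214,126). The fingers straddle the red grip at (385,135) from the front, clear of the shield. Advancing to pinch.

apply_moves([
  [[0.015, 0, 0.4, 0, 0, 0, 0.2], [0.015, 0, 0.4, 0, 0, 0, 0.2], [0.015, 0, 0.35, 0, 0, 0, 0.2], [0, 0, 0, 0, 0, 0, 0.2]],
])

```text
time: 9.9
eef_pos: [0.6272, -0.1746, 0.0477]
orientation: [0.339, 0.022, 0.941, -0.004]
contact_force: [-0.3, 0.3, 0.7]
grip_width: 0.0513
grasp_force: 0.0
```

apply_moves([
  [[0, 0, 0, 0, 0, 0, -0.3], [0, 0, 0, 0, 0, 0, -0.6], [0, 0, 0, 0, 0, 0, -0.9], [0, 0, 0, 0, 0, 0, -0.9], [0, 0, 0, 0, 0, 0, -0.9]],
])

```text
time: 10.4
eef_pos: [0.6276, -0.176, 0.0504]
orientation: [0.34, 0.022, 0.94, -0.006]
contact_force: [-8.2, 1.0, 5.8]
grip_width: 0.0156
grasp_force: 42.5
```

apply_moves([
  [[0, 0.1, 0, 0, 0, 0, -0.9], [0, 0.16, 0, 0, 0, 0, -0.9], [0, 0.16, 0, 0, 0, 0, -0.9], [0, 0.16, 0, 0, 0, 0, -0.9], [0, 0.1, 0, 0, 0, 0, -0.9]],
])

```text
time: 10.9
eef_pos: [0.6292, -0.1428, 0.0505]
orientation: [0.34, 0.022, 0.94, -0.007]
contact_force: [4.1, -9.3, -4.2]
grip_width: 0.0154
grasp_force: 40.4
```

apply_moves([
  [[0, 0.1, 0, 0, 0, 0, -0.9], [0, 0.1, 0, 0, 0, 0, -0.9], [0, 0.1, 0, 0, 0, 0, -0.9], [0, 0.1, 0, 0, 0, 0, -0.9], [0, 0.1, 0, 0, 0, 0, -0.9]],
])

```text
time: 11.4
eef_pos: [0.6304, -0.1182, 0.0505]
orientation: [0.34, 0.023, 0.94, -0.007]
contact_force: [10.5, -9.3, -8.8]
grip_width: 0.0156
grasp_force: 39.5
```

```bash
python3 -c "
from plan import *
s=readout.read_state();q=s['orientation'];R=Ro.from_quat([q[1],q[2],q[3],q[0]]);print(R.as_matrix(),q,s['eef_pos'],'force in tool',R.inv().apply(s['contact_force']))
d=np.array([-np.sin(-.0487),np.cos(-.0487),0]);print('slide dir in tool',R.inv().apply(d))"
```

```text
[[-0.768  0.047  0.639]
 [ 0.037  0.999 -0.029]
 [-0.64   0.002 -0.768]] [ 0.34   0.023  0.94  -0.007] [ 0.63  -0.118  0.051] force in tool [-2.781 -8.822 13.729]
slide dir in tool [0.    1.    0.002]
```

apply_moves([
  [[0, 0.1, 0.02, 0, 0, 0, -0.9], [0, 0.1, 0.02, 0, 0, 0, -0.9], [0, 0.1, 0.01, 0, 0, 0, -0.9], [0, 0.1, 0.01, 0, 0, 0, -0.9], [0, 0.1, 0.01, 0, 0, 0, -0.9]],
])

```text
time: 11.9
eef_pos: [0.6329, -0.095, 0.0498]
orientation: [0.339, 0.024, 0.94, -0.009]
contact_force: [-64.5, -6.2, 46.7]
grip_width: 0.0158
grasp_force: 53.1
```

apply_moves([
  [[0, 0, -0.03, 0, 0, 0, -0.9], [0, 0, -0.025, 0, 0, 0, -0.9], [0, 0, 0, 0, 0, 0, -0.9]],
])

```text
time: 12.2
eef_pos: [0.6323, -0.0934, 0.0503]
orientation: [0.341, 0.022, 0.94, -0.007]
contact_force: [13.9, -9.4, -9.7]
grip_width: 0.0155
grasp_force: 42.9
```

apply_moves([
  [[0, 0.08, 0.008, 0, 0, 0, -0.9], [0, 0.08, 0.002, 0, 0, 0, -0.9], [0, 0.08, 0.001, 0, 0, 0, -0.9], [0, 0.08, 0.001, 0, 0, 0, -0.9], [0, 0.08, 0.001, 0, 0, 0, -0.9]],
])

```text
time: 12.7
eef_pos: [0.6334, -0.0737, 0.0502]
orientation: [0.34, 0.023, 0.94, -0.008]
contact_force: [-1.1, -10.7, 0.9]
grip_width: 0.0151
grasp_force: 45.5
```

apply_moves([
  [[0, 0.04, 0, 0, 0, 0, -0.9], [0, 0.04, 0.001, 0, 0, 0, -0.9], [0, 0.04, 0, 0, 0, 0, -0.9], [0, 0.04, 0.001, 0, 0, 0, -0.9], [0, 0.04, 0, 0, 0, 0, -0.9]],
])

```text
time: 13.2
eef_pos: [0.6339, -0.0638, 0.0502]
orientation: [0.34, 0.023, 0.94, -0.008]
contact_force: [-2.4, -10.1, 0.8]
grip_width: 0.0152
grasp_force: 45.6
```

apply_moves([
  [[0, 0.024, 0, 0, 0, 0, -0.9], [0, 0.024, 0, 0, 0, 0, -0.9], [0, 0.024, 0, 0, 0, 0, -0.9], [0, 0.024, 0, 0, 0, 0, -0.9], [0, 0.024, 0, 0, 0, 0, -0.9]],
])

```text
time: 13.7
eef_pos: [0.6343, -0.0577, 0.0502]
orientation: [0.34, 0.023, 0.94, -0.007]
contact_force: [0.6, -9.8, 0.7]
grip_width: 0.0155
grasp_force: 45.3
```

apply_moves([
  [[0, 0.024, 0, 0, 0, 0, -0.9], [0, 0.024, 0, 0, 0, 0, -0.9], [0, 0.024, 0, 0, 0, 0, -0.9], [0, 0.024, 0, 0, 0, 0, -0.9], [0, 0.024, 0, 0, 0, 0, -0.9]],
])

```text
time: 14.2
eef_pos: [0.6346, -0.0516, 0.0502]
orientation: [0.34, 0.023, 0.94, -0.007]
contact_force: [1.9, -10.1, 0.7]
grip_width: 0.0153
grasp_force: 45.1
```

apply_moves([
  [[0, 0.024, 0, 0, 0, 0, -0.9], [0, 0.024, 0, 0, 0, 0, -0.9], [0, 0.024, 0, 0, 0, 0, -0.9], [0, 0.024, 0, 0, 0, 0, -0.9], [0, 0.024, 0, 0, 0, 0, -0.9]],
])

```text
time: 14.7
eef_pos: [0.6349, -0.0456, 0.0502]
orientation: [0.34, 0.023, 0.94, -0.007]
contact_force: [3.9, -9.0, -1.2]
grip_width: 0.0154
grasp_force: 44.8
```

apply_moves([
  [[0, 0.024, 0.002, 0, 0, 0, -0.9], [0, 0.024, 0, 0, 0, 0, -0.9], [0, 0.024, 0, 0, 0, 0, -0.9], [0, 0.024, 0, 0, 0, 0, -0.9], [0, 0.024, 0, 0, 0, 0, -0.9]],
])

```text
time: 15.2
eef_pos: [0.6352, -0.0397, 0.0502]
orientation: [0.34, 0.023, 0.94, -0.007]
contact_force: [1.6, -10.0, -0.3]
grip_width: 0.0156
grasp_force: 45.1
```

apply_moves([
  [[0, 0.024, 0.001, 0, 0, 0, -0.9], [0, 0.024, 0, 0, 0, 0, -0.9], [0, 0.024, 0, 0, 0, 0, -0.9], [0, 0.024, 0, 0, 0, 0, -0.9], [0, 0.024, 0, 0, 0, 0, -0.9]],
])

```text
time: 15.7
eef_pos: [0.6355, -0.0337, 0.0502]
orientation: [0.34, 0.023, 0.94, -0.007]
contact_force: [1.2, -9.4, -0.8]
grip_width: 0.0151
grasp_force: 45.1
```

apply_moves([
  [[0, 0.024, 0.001, 0, 0, 0, -0.9], [0, 0.024, 0, 0, 0, 0, -0.9], [0, 0.024, 0, 0, 0, 0, -0.9], [0, 0.024, 0, 0, 0, 0, -0.9], [0, 0.024, 0, 0, 0, 0, -0.9]],
])

```text
time: 16.2
eef_pos: [0.6358, -0.0277, 0.0502]
orientation: [0.34, 0.023, 0.94, -0.007]
contact_force: [0.9, -9.3, 0.2]
grip_width: 0.0154
grasp_force: 45.2
```

apply_moves([
  [[0, 0.024, 0.001, 0, 0, 0, -0.9], [0, 0.024, 0, 0, 0, 0, -0.9], [0, 0.024, 0, 0, 0, 0, -0.9], [0, 0.024, 0, 0, 0, 0, -0.9], [0, 0.024, 0, 0, 0, 0, -0.9]],
])

```text
time: 16.7
eef_pos: [0.6361, -0.0217, 0.0502]
orientation: [0.34, 0.023, 0.94, -0.007]
contact_force: [0.7, -8.5, -0.6]
grip_width: 0.0157
grasp_force: 45.2
```

apply_moves([
  [[0, 0.024, 0.001, 0, 0, 0, -0.9], [0, 0.024, 0, 0, 0, 0, -0.9], [0, 0.024, 0, 0, 0, 0, -0.9], [0, 0.024, 0, 0, 0, 0, -0.9], [0, 0.024, 0, 0, 0, 0, -0.9]],
])

```text
time: 17.2
eef_pos: [0.6364, -0.0157, 0.0502]
orientation: [0.34, 0.023, 0.94, -0.007]
contact_force: [1.0, -9.4, -0.9]
grip_width: 0.0154
grasp_force: 45.2
```

apply_moves([
  [[0, 0.024, 0.001, 0, 0, 0, -0.9], [0, 0.024, 0, 0, 0, 0, -0.9], [0, 0.024, 0, 0, 0, 0, -0.9], [0, 0.024, 0, 0, 0, 0, -0.9], [0, 0.024, 0, 0, 0, 0, -0.9]],
])

```text
time: 17.7
eef_pos: [0.6367, -0.0097, 0.0502]
orientation: [0.34, 0.023, 0.94, -0.007]
contact_force: [1.1, -8.7, 0.7]
grip_width: 0.0151
grasp_force: 45.2
```

apply_moves([
  [[0, 0.024, 0.001, 0, 0, 0, -0.9], [0, 0.024, 0, 0, 0, 0, -0.9], [0, 0.024, 0, 0, 0, 0, -0.9], [0, 0.024, 0, 0, 0, 0, -0.9], [0, 0.024, 0, 0, 0, 0, -0.9]],
])

```text
time: 18.2
eef_pos: [0.637, -0.0037, 0.0502]
orientation: [0.34, 0.023, 0.94, -0.007]
contact_force: [1.9, -9.7, 0.7]
grip_width: 0.0153
grasp_force: 45.2
```

apply_moves([
  [[0, 0.024, 0.001, 0, 0, 0, -0.9], [0, 0.024, 0, 0, 0, 0, -0.9], [0, 0.024, 0, 0, 0, 0, -0.9], [0, 0.024, 0, 0, 0, 0, -0.9], [0, 0.024, 0, 0, 0, 0, -0.9]],
])

```text
time: 18.7
eef_pos: [0.6373, 0.0009, 0.0502]
orientation: [0.34, 0.024, 0.94, -0.009]
contact_force: [0.0, -17.1, -0.6]
grip_width: 0.0151
grasp_force: 45.5
```

The spring is felt: the force rose from about 9.3 to 17.1 N. I'll hold and read it.

apply_moves([
  [[0, 0, 0, 0, 0, 0, -0.9], [0, 0, 0, 0, 0, 0, -0.9], [0, 0, 0, 0, 0, 0, -0.9]],
])

```text
time: 19.0
eef_pos: [0.6373, 0.0011, 0.0502]
orientation: [0.34, 0.024, 0.94, -0.008]
contact_force: [-0.2, -15.5, 1.2]
grip_width: 0.0149
grasp_force: 45.4
```

```bash
python3 -c "
from plan import *
for i in range(4):
  cams.grab_frame('top');s=readout.read_state();print(s['eef_pos'],s['contact_force'])"
```

```text
[0.637 0.001 0.05 ] [ -0.819 -15.693   0.176]
[0.637 0.001 0.05 ] [ -0.991 -16.097   0.157]
[0.637 0.001 0.05 ] [ -0.94  -15.677   1.816]
[0.637 0.001 0.05 ] [ -0.825 -16.035  -0.146]
```

apply_moves([
  [[0, 0.01, 0, 0, 0, 0, -0.9], [0, 0.01, 0, 0, 0, 0, -0.9], [0, 0, 0, 0, 0, 0, -0.9], [0, 0, 0, 0, 0, 0, -0.9]],
])

```text
time: 19.6
eef_pos: [0.6373, 0.0018, 0.0502]
orientation: [0.34, 0.024, 0.94, -0.009]
contact_force: [-1.3, -17.8, -0.0]
grip_width: 0.0152
grasp_force: 45.4
```

apply_moves([
  [[0, -0.015, 0, 0, 0, 0, -0.9], [0, 0, 0, 0, 0, 0, -0.9], [0, 0, 0, 0, 0, 0, -0.9]],
])

```text
time: 19.9
eef_pos: [0.6374, 0.0017, 0.0502]
orientation: [0.34, 0.023, 0.94, -0.008]
contact_force: [-0.5, -13.4, 1.2]
grip_width: 0.0154
grasp_force: 45.4
```

apply_moves([
  [[0, -0.02, 0, 0, 0, 0, -0.9], [0, 0, 0, 0, 0, 0, -0.9], [0, 0, 0, 0, 0, 0, -0.9]],
])

```text
time: 20.2
eef_pos: [0.6373, 0.0018, 0.0502]
orientation: [0.341, 0.023, 0.94, -0.007]
contact_force: [1.1, -7.3, 1.1]
grip_width: 0.0152
grasp_force: 45.4
```

apply_moves([
  [[0, 0, 0, 0, 0, 0, -0.5], [0, 0, 0, 0, 0, 0, -0.2], [0, 0, 0, 0, 0, 0, 0], [0, 0, 0, 0, 0, 0, 0], [0, 0, 0, 0, 0, 0, 0]],
])

```text
time: 20.7
eef_pos: [0.6363, 0.0044, 0.0479]
orientation: [0.339, 0.021, 0.94, -0.005]
contact_force: [0.8, 0.8, -0.3]
grip_width: 0.0429
grasp_force: 0.0
```

apply_moves([
  [[0, 0, -0.3, 0, 0, 0, 0], [0, 0, -0.5, 0, 0, 0, 0], [0, 0, -0.6, 0, 0, 0, 0], [0, 0, -0.6, 0, 0, 0, 0], [0, 0, 0, 0, 0, 0, 0]],
])

```text
time: 21.2
eef_pos: [0.5953, 0.0063, 0.1264]
orientation: [0.333, 0.021, 0.943, -0.005]
contact_force: [1.2, 0.2, 1.6]
grip_width: 0.0424
grasp_force: 0.0
```

```bash
python3 look.py 5
```

```text
{'time': 21.2, 'joint_positions': array([-0.292, -0.842, -1.013,  0.737,  0.159, -0.192]), 'joint_vel': array([-0.002,  0.004, -0.041, -0.052, -0.   ,  0.   ]), 'tau': array([  0.246, -17.051,  53.819,  -4.778,   0.418,  -0.015]), 'eef_pos': array([0.595, 0.006, 0.126]), 'orientation': array([ 0.333,  0.021,  0.943, -0.005]), 'contact_force': array([1.219, 0.207, 1.617]), 'moment': array([0.014, 0.506, 0.023]), 'grasp_force': 0.0, 'grip_width': 0.04238626985738611}
```

View pics/c5.png

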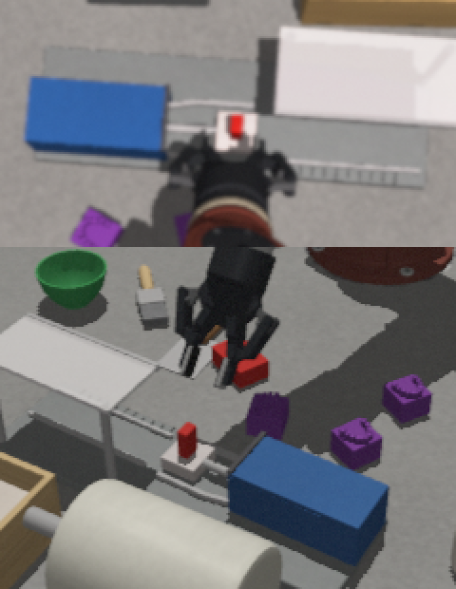

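The gripper is clear and the carriage with the red grip sits at the hood mouth at scene-crop (187,445). The cast is out of sight inside the hood. I'll ease joint 2 off its limit and hand in.

apply_moves([
  [[0, 0, 0.1, 0, 0, 0, 0], [0, 0, 0.1, 0, 0, 0, 0], [0, 0, 0, 0, 0, 0, 0], [0, 0, 0, 0, 0, 0, 0]],
])

```text
time: 21.7
eef_pos: [0.5997, 0.0066, 0.1137]
orientation: [0.33, 0.022, 0.944, -0.004]
contact_force: [-0.9, 0.9, -0.2]
grip_width: 0.0422
grasp_force: 0.0
```

```bash
python3 -c "
from h import *
print(readout.read_state()['joint_positions']);print(robot.sign_off())"
```

```text
[-0.28826043 -0.80320776 -1.01206579  0.70468866  0.15634364 -0.18910356]
the job is handed in; nothing more can be done
None
```

I pushed the white cast into the hood until I felt the sprung stop, let go of the grip with the slide holding still, backed the arm clear and handed the job in at about 22 s. The sign-off gave no verdict, and the cast is out of sight in the hood, so its final position and the force on it are inferred from the wrist force.

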